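# Depth rod into the blue casting's blind bore

### The job

Take the depth rod with the red knob out of the wooden rack and lower it upright and gently into the blind bore in the top of the blue casting until, still in your grip, its foot stands on the bottom of the bore. Then let go and leave it standing upright there, so that the bore's depth can be read off its black bands. Leave the black-knobbed rod standing in the rack.

Things in the scene. Friction and masses are not known exactly. Their poses are not given: they have to be found in the camera images.
- depth_rod: Depth rod, 140 mm long, about 0.2 kg, upright in one hole of a low wooden rack. Steel foot disc 26 mm across, 12 mm thick; steel shaft 12 mm thick with black bands 10 mm apart; on top a red plastic knob, a plain cylinder 26 mm across, 104 to 140 mm above the foot's underside: grip it there, across any direction. Origin: centre of the foot's underside (10 mm above the table at first); z up along the rod.
- drift: The other rod in the rack, to be left alone: same size and shape, but a black knob and no bands. The rack is 170 x 70 mm, 30 mm high, with two holes 33 mm wide, 20 mm deep and 90 mm apart; which hole holds which rod varies. Origin: centre of the foot's underside; z up along the rod.
- blue_casting: Blue painted block, 80 x 80 mm, 80 mm high, low bolting lugs on two sides (104 mm over them), fixed. In the centre of its top a round vertical blind bore 47 mm wide, 30 to 55 mm deep (varies). Green and grey castings of the same shape and height stand nearby; which stands where varies. Origin: centre of the underside; the bore's mouth is 80 mm above it along z (up).
- blue_bore_bottom (a point): Centre of the flat steel bottom of the blue casting's bore, on the bore's axis, 30 to 55 mm below the casting's top; z up. The bottom is rigid.
Things that resemble listed ones, but are neither listed nor needed, are in the scene too. Leave any pink or white look-alike of the depth_rod alone. Several things look just like the blue_casting: the one meant starts farthest to the robot's left.

How it is judged:
By the outcome, as a careful person would: the job done as asked, in the order asked, and still so for the second after the job is handed in, with the robot touching nothing.
It also fails if it takes over 45 s, if anything falls off the work surface, if the arm or the gripper's body presses on something with over 40 N, if the wrist force passes 120 N, or if a joint passes its speed limit or range.

### The arm

A 7-joint arm with a two-finger parallel gripper is mounted at the origin on the work surface. World frame = base frame: x ahead of the robot, y to its left, z up, the work surface at z = 0. Lengths are in mm, angles in rad, forces in N, time in s.
With the tool pointing down it reaches from about 400 to 850 mm from the base axis. Payload 10.4 kg.
Tool frame: the origin (TCP) lies midway between the tips of the shut fingers; the grasp point (between the pads) lies r.hold_point_z behind it (r.hold_point_z is the distance from the TCP to the grasp point, in mm); z points along the fingers, y is the line along which they close (so a half turn about z gives the same grasp; the last joint's range is limited). The gripper opens to 87 mm and grips with 3 to 60 N. Pads are 19 mm wide; open, the fingers measure 117 mm over their backs; the gripper's body (75 mm by 190 mm) begins 51 mm behind the grasp point.
Start: joints at [-1.348, 0.332, -0.065, 1.46, 0.022, 1.35, -0.088], TCP at [152.068, 606.24, 222.576] pointing down, gripper open.
Joint ranges: [-2.6, 2.6], [-0.5, 2.12], [-1.47, 1.34], [0.16, 2.42], [-1.27, 4.41], [0.06, 2.06], [-2.6, 2.6]. Speed limits (rad/s): [2.22, 2.22, 2.79, 2.79, 3.14, 3.14, 3.14].

### API

Orientations are given as a rotation vector (axis times angle).
In Python, from workcell import r gives the robot as it stands. Calls block until the motion is done:
- r.goto(position, orientation): joint-space move of the TCP to a pose.
- r.line_to(position, ori=None, max_speed=150): straight line of the TCP; ori=None keeps the orientation; max_speed is the mean speed in mm/s.
- r.set_joints(angles): joint-space move.
- r.command_gripper(opening, effort=None): finger opening in mm; effort is the grip in N (None keeps the last); returns when the fingers have stopped.
- r.wait(seconds).
- r.solve_ik(position, orientation): joint angles nearest the present ones, or None.
- r.read_camera(name): name is "scene" or "side" or "wrist"; returns (picture, depth): 420x560x3 uint8, red, green, blue; 420x560 float32, mm along the optical axis (not along the pixel's ray), 0 where there is no reading.
- r.camera_model(name): a dict with "K" (3x3 intrinsics, pixels), "origin" and "rotation" of the camera in the world. Camera axes: x right, y down, z forward; pixel columns grow to the right and rows downward; lengths in mm; the calibration is good to about 2 mm. A picture is of the moment at which its call begins: read the wrist's pose just before it. camera_model takes no time and is no camera call; for the wrist camera it gives the pose at the moment of the call.
A pose or a line that the arm cannot do raises r.MotionError and nothing moves.
- r.finish_job(): hands the job in; it is judged then, once.
Readings, each from a call of its own:
- r.read_time(): time.
- r.read_joint_pos(): joint angles.
- r.read_dq(): joint speeds.
- r.read_joint_torque(): joint torques, N m.
- r.read_tcp_pos(): TCP position.
- r.read_tool_rot(): TCP orientation.
- r.read_force(): force on the tool from outside, world axes, zero at the start.
- r.read_wrist_torque(): the same for the moment, N m.
- r.read_gripper_width(): finger opening in mm.
- r.read_finger_force(): force on a finger pad.
Only numpy, scipy, OpenCV 4.12 (cv2) and the standard library are available. Lean on these libraries where they do the work, as an engineer would, in place of code of your own. Each camera call takes 0.05 s, during which the arm holds its last target. There are 200 camera calls.

## Working session

There is one attempt and no reset: what is moved stays moved. The work goes in short steps, each a Python script; the robot and the scene stay as the last script left them, time stands still between calls to the robot, and variables do not carry over. Pictures are saved under pics/ and viewed, at most 10 in all, crops included, and the job is handed in when it is done.

```bash
mkdir -p pics; ls
python3 - <<'E'
from workcell import r
import cv2,numpy as np
for n in("scene","side"):
    p,d=r.read_camera(n); cv2.imwrite(f"pics/{n}0.png",p[:,:,::-1]); np.savez(f"pics/{n}0.npz",p=p,d=d)
    m=r.camera_model(n); print(n,m["K"],m["origin"],m["rotation"])
print(r.hold_point_z,r.read_tool_rot(),r.read_time(),r.read_force())
E
```

```text
pics
scene [[378.94610077   0.         284.16743441]
 [  0.         378.94610077 205.84333136]
 [  0.           0.           1.        ]] [1029.7899897  -324.13408373  492.29950773] [-1.96606565 -1.1049097   0.53055585]
side [[381.80229225   0.         276.39057092]
 [  0.         381.80229225 214.36797593]
 [  0.           0.           1.        ]] [ 213.56449418 -572.77363233  406.49962061] [-2.04893255  0.48942881 -0.30622075]
18.700000000000003 [-3.85100126e-01 -3.11782799e+00  1.97526066e-03] 0.1 [1.04804181 0.04018001 0.49787818]
```

View pics/scene0.png

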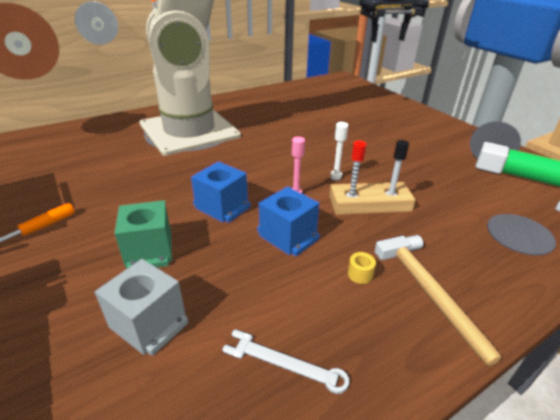

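View pics/side0.png

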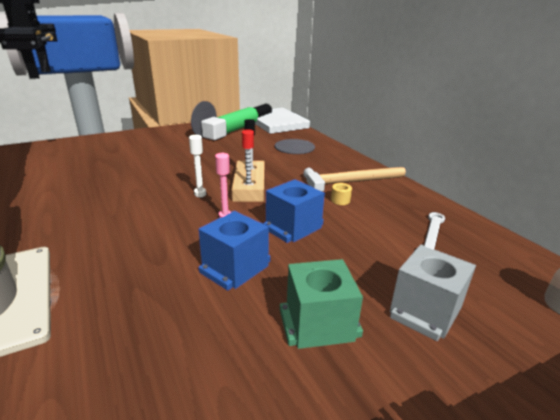

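Scene view: the robot base is at (190,130). The rack at (372,198) holds the red-knob rod (358,150) and the black-knob rod (401,150). The look-alikes are pink (298,147), white (341,131) and the red/orange screwdriver (60,215). The blue castings are at (220,190) and (289,218). In the side view, the red knob is at (248,138) and the blue castings are at (235,248) and (295,208). I'll measure them all now.

```bash
cat > h.py <<'E'
import cv2,numpy as np
from scipy.spatial.transform import Rotation as R
def cam(m): 
    rot=np.array(m["rotation"]); return np.array(m["K"]),np.array(m["origin"]),(R.from_rotvec(rot).as_matrix() if rot.size==3 else rot)
def cloud(d,m):
    K,o,Q=cam(m); v,u=np.mgrid[:d.shape[0],:d.shape[1]]
    P=np.stack([(u-K[0,2])/K[0,0]*d,(v-K[1,2])/K[1,1]*d,d],-1)
    P=P@Q.T+o; P[d<=0]=np.nan; return P
def onplane(uv,z,m):
    K,o,Q=cam(m); uv=np.atleast_2d(uv).astype(float)
    ray=np.c_[(uv-K[:2,2])/[K[0,0],K[1,1]],np.ones(len(uv))]@Q.T
    return o+ray*((z-o[2])/ray[:,2:])
def mask(p,c):
    h,s,v=cv2.split(cv2.cvtColor(p,cv2.COLOR_RGB2HSV))
    if c=="red": return ((h<5)|(h>176))&(s>200)&(v>120)
    if c=="blue": return (h>100)&(h<125)&(s>150)&(v>40)
    if c=="black": return (v<40)
E
python3 - <<'E'
from workcell import r
from h import *
for n in("scene","side"):
    f=np.load(f"pics/{n}0.npz"); p,d=f["p"],f["d"]; m=r.camera_model(n); P=cloud(d,m)
    for c in("red","blue","black"):
        k,L,st,ce=cv2.connectedComponentsWithStats(mask(p,c).astype(np.uint8))
        for i in range(1,k):
            if st[i,4]<60: continue
            q=P[(L==i)]; q=q[~np.isnan(q[:,0])]
            if len(q)<20: continue
            med=np.median(q,0)
            if not(-100<med[2]<220 and abs(med[1])<800 and 100<med[0]<900): continue
            print(n,c,ce[i].round(),st[i,4],med.round(),"zmax",np.percentile(q[:,2],98).round())
            if c=="blue":
                t=q[abs(q[:,2]-80)<4]; print("   top rect",cv2.minAreaRect(t[:,:2].astype(np.float32)) if len(t)>20 else None)
E
```

```text
scene red [358. 150.] 233 [539. 167. 139.] zmax 152.0
scene blue [220. 191.] 2390 [425. -87.  58.] zmax 82.0
   top rect ((400.09625244140625, -77.2890625), (79.52259063720703, 78.7696533203125), 22.595579147338867)
scene blue [288. 220.] 2908 [578. -20.  60.] zmax 82.0
   top rect ((555.1611938476562, -5.179180145263672), (81.98710632324219, 79.20536804199219), 15.84400749206543)
scene black [401. 151.] 131 [581. 244. 135.] zmax 150.0
side red [247. 140.] 100 [527. 163. 134.] zmax 148.0
side blue [258. 233.] 6602 [423. -63.  57.] zmax 80.0
   top rect ((475.54656982421875, -40.77516174316406), (252.45669555664062, 87.85591125488281), 23.42815399169922)
side black [263. 109.] 94 [820. 686.  45.] zmax 55.0
side black [249. 124.] 68 [570. 243. 142.] zmax 149.0
```

```bash
cat >> h.py <<'E'
def down(yaw): # tool z down, tool y at angle yaw in xy
    y=np.array([np.cos(yaw),np.sin(yaw),0]);z=np.array([0,0,-1.]);x=np.cross(y,z)
    return R.from_matrix(np.c_[x,y,z]).as_rotvec()
E
python3 - <<'E'
from workcell import r
from h import *
f=np.load("pics/scene0.npz"); P=cloud(f["d"],r.camera_model("scene"))
for u,v in((298,147),(341,132)): print(P[v,u].round())
q0=np.array(r.read_joint_pos())
yaw=np.arctan2(-.48,.88); best=None
for a in(yaw,yaw+np.pi):
    q=r.solve_ik([531,173,270],down(a)); print(a,None if q is None else np.round(q,2))
    if q is not None and (best is None or abs(np.array(q)-q0).max()<best[0]): best=(abs(np.array(q)-q0).max(),a)
r.goto([531,173,270],down(best[1])); print(best,r.read_tcp_pos(),r.read_time(),r.read_force())
m=r.camera_model("wrist");p,d=r.read_camera("wrist");cv2.imwrite("pics/w1.png",p[:,:,::-1]);np.savez("pics/w1.npz",p=p,d=d,**m)
E
```

```text
[451.  82. 127.]
[436. 208. 126.]
-0.49934672168013006 [-0.85  0.17  0.52  1.59 -0.08  1.41 -0.82]
2.642245931909663 [-0.69  0.16  0.33  1.58 -0.05  1.41  2.29]
(np.float64(0.7362142736104862), np.float64(-0.49934672168013006)) [530.56475027 174.40800931 269.7353105 ] 2.175 [ 0.79806158  0.31332689 -0.4386537 ]
```

View pics/w1.png

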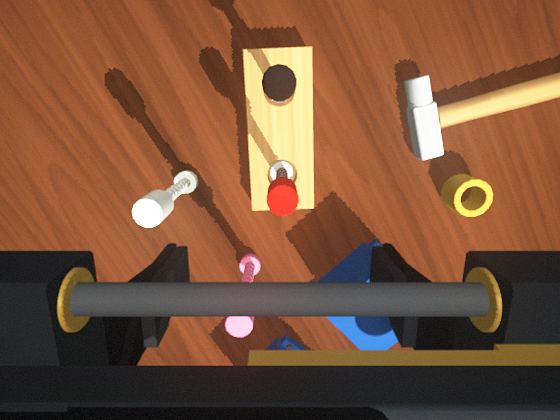

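The wrist view shows the rack with the black knob at (279,83) and the red knob at (283,197). White is at (150,211), pink at (239,326), and the target blue casting at (375,310). The red choice is confirmed. Next I'll localise the knob top.

Run:
```python
from h import *
f=np.load("pics/w1.npz");p,d=f["p"],f["d"];m={k:f[k] for k in("K","origin","rotation")}
print(m["origin"])
P=cloud(d,m);M=mask(p,"red");print(M.sum())
top=M&(abs(P[...,2]-150)<4); print(top.sum(),np.nanmedian(P[M],0))
(c,rad)=cv2.minEnclosingCircle(np.argwhere(top)[:,::-1].astype(np.float32)); print(c,rad,onplane(c,150,m))
print(cv2.minEnclosingCircle(P[top][:,:2].astype(np.float32)))
```

```text
[563.96995861 238.82441508 432.20456984]
431
389 [529.51667134 176.0407665  150.09733748]
(282.051025390625, 199.06121826171875) 15.620810508728027 [[531.84697842 175.61025761 150.        ]]
((531.8175659179688, 175.00074768066406), 12.507767677307129)
```

Run:
```python
from workcell import r
from h import *
z=134-r.hold_point_z
r.command_gripper(60)
r.goto([531.5,175.3,200],down(-.4993))
r.line_to([531.5,175.3,z],max_speed=80); print(r.read_tcp_pos(),r.read_force())
r.command_gripper(10,25); print(r.read_gripper_width(),r.read_finger_force(),r.read_force())
r.line_to([531.5,175.3,z+30],max_speed=60); print(r.read_force())
r.line_to([531.5,175.3,z+115],max_speed=150); r.wait(.3)
print(r.read_tcp_pos(),r.read_gripper_width(),r.read_force(),r.read_wrist_torque(),r.read_time())
p,d=r.read_camera("scene");cv2.imwrite("pics/s2.png",p[:,:,::-1])
```

```text
[531.8476891  175.4373127  115.83373384] [ 0.21779408  0.65886306 -0.35871773]
25.45980648063455 24.944565834011883 [-0.25683    -0.04731214 -0.48348066]
[-0.41113909  0.32722037 -2.02025124]
[531.24001176 175.18417087 229.64039163] 25.138051390212432 [-0.03165331  0.68394111 -2.12680736] [-0.10916266  0.15043958 -0.00550934] 6.95
```

View pics/s2.png

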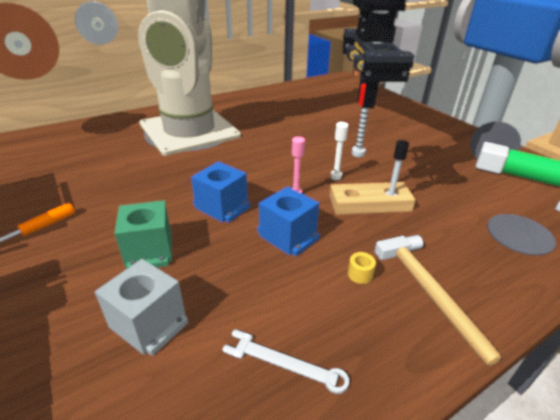

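The rod hangs upright in the grip with its foot at (359,152). The rack's left hole is empty and the black rod still stands at (400,165). Next I'll move above the left-most blue casting and look.

Run:
```python
from workcell import r
from h import *
r.line_to([531.5,150,260],max_speed=150)
r.line_to([555,-5,260],max_speed=200); r.wait(.3)
m=r.camera_model("wrist");p,d=r.read_camera("wrist");np.savez("pics/w2.npz",p=p,d=d,**m)
S={}
for n in("scene","side"):
    a,b=r.read_camera(n); np.savez(f"pics/{n}2.npz",p=a,d=b); S[n]=a
cv2.imwrite("pics/w2.png",np.hstack([p[:,:,::-1][::1,::1][:, :400],S["side"][20:440,150:450,::-1] if 0 else np.vstack([S["side"][60:270,150:450,::-1],S["scene"][60:270,150:450,::-1]])]))
P=cloud(d,m);M=mask(p,"blue")&(abs(P[...,2]-80)<3)
k,L,st,ce=cv2.connectedComponentsWithStats(M.astype(np.uint8))
for i in range(1,k):
    if st[i,4]>300: print(ce[i],st[i],cv2.minAreaRect(P[L==i][:,:2].astype(np.float32)))
print(r.read_tcp_pos(),r.read_force(),r.read_time())
```

```text
[277.22077922 176.74810096] [ 220  126  117  109 4081] ((551.8964233398438, -3.466094970703125), (79.54960632324219, 78.99188232421875), 15.320682525634766)
[554.97896969  -4.77423369 260.0012832 ] [ 0.79312952 -0.28057442 -1.58645218] 8.7917
```

View pics/w2.png

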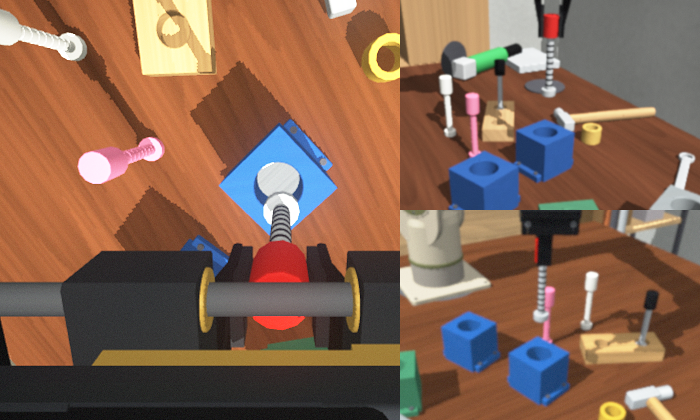

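The wrist view shows the blue casting's top with the bore's steel floor at (279,183). The rod foot is in front of it at (281,210). The insets show the rod held upright over the casting. I'll check the foot position and the floor depth from the depth image.

Run:
```python
from h import *
f=np.load("pics/w2.npz");p,d=f["p"],f["d"];m={k:f[k] for k in("K","origin","rotation")}
P=cloud(d,m)
Z=P[...,2]; box=np.zeros(Z.shape,bool);box[155:235,255:305]=1
fl=box&(Z>20)&(Z<60); print("floor",fl.sum(),np.median(P[fl],0), np.percentile(Z[fl],[10,90]))
ft=box&(Z>140)&(Z<176)&(np.hypot(P[...,0]-555,P[...,1]+5)<40)
print("foot",ft.sum(),np.percentile(Z[ft],[2,50,98]))
t=ft&(Z>162); print(cv2.minEnclosingCircle(P[t][:,:2].astype(np.float32)))
print(onplane([281,210],166,m))
```

```text
floor 1266 [551.34915403  -5.3263562   37.64375487] [36.50684906 39.53261787]
foot 690 [158.62670311 167.0101705  174.38958517]
((554.6767578125, -4.4944915771484375), 12.852093696594238)
[[554.68286645  -4.14204715 166.        ]]
```

Run:
```python
from workcell import r
from h import *
x,y=552.5,-4.
r.line_to([x,y,260],max_speed=60)
r.line_to([x,y,192],max_speed=80); print(r.read_force())
r.line_to([x,y,152],max_speed=40); r.wait(.2)
f0=np.mean([r.read_force() for _ in range(5)],0); print(f0,r.read_tcp_pos())
z=152
while z>134 and r.read_time()<33:
    z-=.7; r.line_to([x,y,z],max_speed=8); r.wait(.05)
    f=np.mean([r.read_force() for _ in range(3)],0)-f0
    if f[2]>1.5 or np.hypot(f[0],f[1])>4:
        r.wait(.1); f=np.array(r.read_force())-f0
        if np.abs(f).max()>1.5: break
print("contact",z,f,r.read_tcp_pos(),r.read_gripper_width(),r.read_time(),r.read_wrist_torque())
p,d=r.read_camera("side");q,_=r.read_camera("scene")
cv2.imwrite("pics/s3.png",cv2.resize(np.hstack([p[60:270,180:400,::-1],q[60:270,180:400,::-1]]),None,fx=1.8,fy=1.8))
```

```text
[ 0.18396039 -0.24957637 -1.65754215]
[-0.48228291 -0.4788937  -1.12028512] [552.59206147  -3.97688157 152.17128943]
contact 142.20000000000016 [ 0.2773572  -0.51486816  3.70496956] [552.70704624  -4.00689366 142.44024702] 25.31581747410554 15.6917 [-0.1140491   0.09675979 -0.01096342]
```

View pics/s3.png

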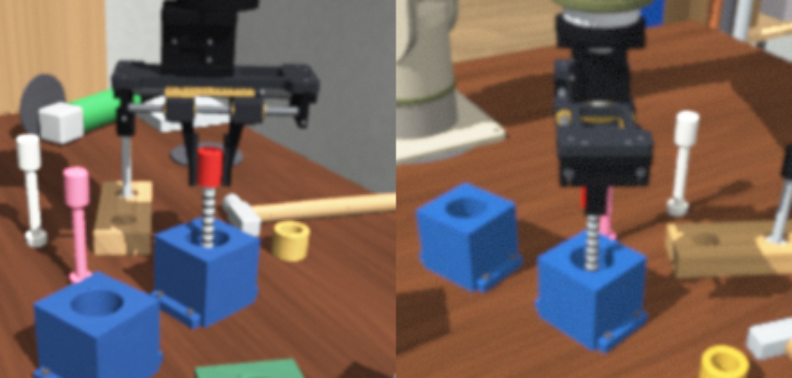

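The rod stands in the middle of the bore, upright in both views (shaft at (208,215) left, (592,240) right). Contact came at 3.7 N within 1 mm of the predicted floor. I'll release it now.

Run:
```python
from workcell import r
from h import *
r.command_gripper(32); r.wait(.3); r.command_gripper(60); r.wait(.3)
t=r.read_tcp_pos(); print(t,r.read_finger_force(),r.read_force(),r.read_gripper_width())
r.line_to([t[0],t[1],190],max_speed=50); r.line_to([t[0],t[1],270],max_speed=120); r.wait(.7)
print(r.read_force(),r.read_time())
p,d=r.read_camera("side");q,dq=r.read_camera("scene")
cv2.imwrite("pics/s4.png",cv2.resize(np.hstack([p[60:270,180:400,::-1],q[60:270,180:400,::-1]]),None,fx=1.8,fy=1.8))
P=cloud(dq,r.camera_model("scene"));M=mask(q,"red")&(np.hypot(P[...,0]-553,P[...,1]+4)<60);print(M.sum(),np.nanmedian(P[M],0),np.nanpercentile(P[M][:,2],97))
```

```text
[552.51580327  -3.99133046 142.22598845] 0.0 [-0.1675754   0.21797606 -0.10932305] 60.333618776150566
[-0.2051109   0.32692658 -0.06089679] 20.2583
269 [561.84573744 -11.67829132 166.43310137] 178.55619219983333
```

View pics/s4.png

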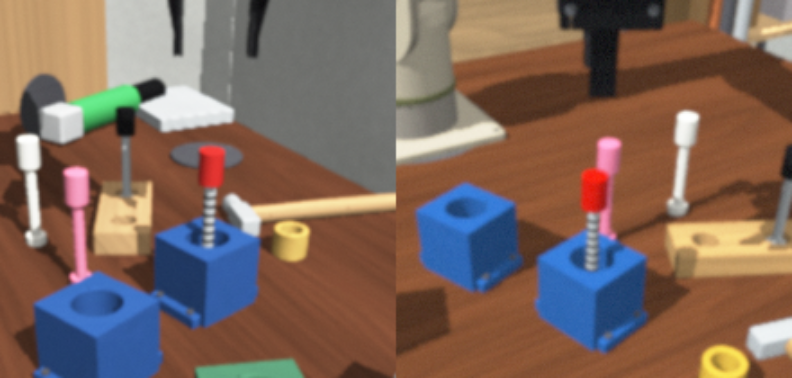

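The rod stands free and upright in the bore, with the red knob at (211,165) left and (594,190) right. The gripper is clear and the black-knobbed rod is still in the rack.

```bash
python3 -c "
from workcell import r
print(r.finish_job())"
```

```text
the job is handed in; nothing more can be done
None
```

The red-knobbed depth rod stands upright and released on the floor of the left-most blue casting's bore, lowered in the grip to a contact force of about 4 N; the black-knobbed rod is still in the rack, and the job was handed in at about 20 s.

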